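# Make up a staining kit and a viewing kit

## Robot

A 7-joint arm with a two-finger parallel gripper is mounted at the origin on a cart in front of the work surface, level with it; the furniture and walls round the work are solid. World frame = base frame: x ahead of the robot, y to its left, z up, the work surface at z = 0. Lengths are in m, angles in rad, forces in N, time in s.
With the tool pointing down it reaches from about 0.4 to 0.9 m from the base axis. Payload 5.5 kg.
Tool frame: the origin (TCP) lies on the mounting face of the last link; the fingertips stand 178 mm ahead of it and the grasp point (between the pads) lies 159 mm ahead of it (env.tcp_to_grasp is the z of the grasp point in the tool frame, in m); z points along the fingers, y is the line along which they close (so a half turn about z gives the same grasp; the last joint's range is limited). The gripper opens to 92 mm and grips with 3 to 60 N. Pads are 19 mm wide; open, the fingers measure 130 mm over their backs; the gripper's body (75 mm by 190 mm) begins 47 mm behind the grasp point.
Start: joints at [1.406, 0.501, -0.427, 1.55, 0.221, 1.138, -0.21], TCP at [0.27, -0.591, 0.405] pointing down, gripper open.
Joint ranges: [-2.88, 2.88], [-0.31, 2.03], [-1.54, 1.56], [0.2, 2.42], [-1.41, 4.55], [0.19, 2.02], [-2.57, 2.57]. Speed limits (rad/s): [2.57, 2.57, 3.14, 3.14, 3.14, 3.14, 3.14].

## Interface

Orientations are given as a unit quaternion [w, x, y, z].
In Python, from plant import telemetry, snapshot, calibration, env gives the robot as it stands.
- The arm moves only by the tool drive_tool, never from a script. Its argument "rows" is a list of rows, each a list of 4 numbers: the shift along the tool's x, y, z each as a share of 0.05 m, from -1 to 1, then the turn about the tool's z as a share of pi rad, from -1 to 1. A call has 1 to 8 rows; each row shifts and turns the commanded pose from where the row before left it, along the tool's axes as they then stand; what a row does not reach is not made up. A row lasts 1/12 s, in which the tool goes at most 41.7 mm and 7.16 degrees, less where a joint would pass 70% of its speed; a pose out of reach is approached as far as the arm can. A call with a number of a shift or a turn outside -1 to 1 is refused whole. A call with a gripper value outside its range is refused whole. "hand" is the opening, from 0 (shut) to 1 (fully open), set as the call begins (left out, the last holds). The fingers move at their own pace and stop on an object; the grip force is fixed at half the most. Time passes only in rows, so rows that do not move let the fingers close. It gives the time, the measured TCP pose, the force, the opening and the grip force at its end, in the units of the state.
- telemetry.sense(): the state, without advancing time (a new reading comes with each control period).
- snapshot(name): name is "side" or "top" or "wrist"; returns (picture, depth): 420x560x3 uint8, red, green, blue; 420x560 float32, m along the optical axis (not along the pixel's ray), 0 where there is no reading.
- calibration(name): a dict with "intrinsics" (3x3 intrinsics, pixels), "pose" (4x4, takes a point from camera to world coordinates); the wrist camera has in their place "hand_eye" (4x4, takes a point from camera to tool coordinates, whose origin is the TCP and whose axes are the flange's). Camera axes: x right, y down, z forward; pixel columns grow to the right and rows downward; lengths in m; the calibration is good to about 2 mm. A picture is of the moment at which its call begins: read the wrist's pose just before it. calibration takes no time and is no camera call.
- env.sign_off(): hands the job in; it is judged then, once.
The state is a dict: "clock": time; "q": joint angles; "joint_vel": joint speeds; "tau": joint torques, N m; "eef_pos": TCP position; "tool_rot": TCP orientation; "wrist_force": force on the tool from outside, world axes, zero at the start; "torque": the same for the moment, N m; "gripper_width": finger opening in m; "finger_force": force on a finger pad.
Only numpy, scipy, OpenCV 4.12 (cv2) and the standard library are available. Lean on these libraries where they do the work, as an engineer would, in place of code of your own. Each camera call takes 0.05 s, during which the arm holds its last target. There are 200 camera calls.

## Task

Make up two slide-work kits from the stock on the bench: the green tray gets the tall bottle of blue stain and the long turquoise-and-white slide box, the orange tray gets the small black-capped oil bottle and the little blue-and-white box of cover glasses. Stand each bottle upright in the round well of its tray and lay each box flat in the rectangular bay of its tray, lid up, the slide box lengthwise. Keep the bottles upright all the way, and leave the yellow bottle and the timer where they stand.

Things in the scene. Friction and masses are not known exactly. Their poses are not given: they have to be found in the camera images.
- green_tray: Green kit tray, fixed, 200 x 86 mm, a tab at its -x end. Origin: centre of its underside; x along its length, z up. In its frame, mm: round well for the stain bottle: centre x = +58, y = 0, inner diameter 68. Bay for the slide box: centre x = -38, inner 107 (x) x 54 (y), y = 0. Floor 4 thick; walls of well and bay reach 10 above the bench, outer lip 8.
- orange_tray: Orange kit tray, fixed, 160 x 86 mm, a tab at its -x end. Origin: centre of its underside; x along its length, z up. In its frame, mm: round well for the oil bottle: centre x = +42, y = 0, inner diameter 46. Bay for the cover-glass box: centre x = -40, inner 54 x 54, y = 0. Floor 4 thick; walls of well and bay reach 10 above the bench, outer lip 8.
- stain_bottle: Dropper bottle of blue stain with white collar and blue nozzle, standing, 144 mm high overall; the round body, 46 mm in diameter, reaches to 90 mm: grip it there. 90 g. Origin: centre of its underside, z up; turns freely about z.
- oil_bottle: Small oil bottle, clear and white with a label and a black dropper cap, standing, 80 mm high overall; the round body, 24 mm in diameter, reaches to 48 mm: grip it there, not by the cap. 35 g. Origin: centre of its underside, z up; turns freely about z.
- slide_box: Closed box of microscope slides, turquoise below and white above, lying flat, 87 mm (x) x 34 mm (y) x 26 mm high, 60 g; its lid does not open. Grip across the 34 mm. Origin: centre of its underside; x along its length, z up.
- cover_box: Little closed box of cover glasses, white below and blue above, 31 x 32 x 18 mm high, 30 g. Origin: centre of its underside; x and y along its sides, z up.
- yellow_bottle: Yellow squeeze bottle with a black nozzle cap, standing, 46 mm in diameter, 141 mm high. Not part of any kit: stays where it is. Origin: centre of its underside, z up.
- timer: White square countdown timer with dark and red buttons, lying flat, 66 x 66 x 18 mm. Not part of any kit: stays where it is. Origin: centre of its underside, z up.

How it is judged:
At the end, for the whole second after the job is handed in: Stain bottle and slide box (lengthwise within 0.3 rad) in the green tray, oil bottle and cover-glass box in the orange: bottles in wells, boxes in bays, on the floor, upright within 0.1 rad, centred within 14 mm (cover glasses 15), at rest; yellow bottle and timer within 30 mm of their start (x of stain_bottle in the frame of green_tray between 0.044 and 0.072 m and y of stain_bottle in the frame of green_tray between -0.014 and 0.014 m and z of stain_bottle in the frame of green_tray between 0 and 0.0075 m and angle between each of stain_bottle, slide_box, oil_bottle, cover_box's own z axis and vertical below 0.1 rad and linear speed of each of stain_bottle, slide_box, oil_bottle, cover_box below 0.02 m/s and x of slide_box in the frame of green_tray between -0.052 and -0.024 m and y of slide_box in the frame of green_tray between -0.014 and 0.014 m and z of slide_box in the frame of green_tray between 0 and 0.0075 m and angle between the x axis of slide_box and the x axis of green_tray, either way round below 0.3 rad and x of oil_bottle in the frame of orange_tray between 0.028 and 0.056 m and y of oil_bottle in the frame of orange_tray between -0.014 and 0.014 m and z of oil_bottle in the frame of orange_tray between 0 and 0.0075 m and x of cover_box in the frame of orange_tray between -0.055 and -0.025 m and y of cover_box in the frame of orange_tray between -0.015 and 0.015 m and z of cover_box in the frame of orange_tray between 0 and 0.0075 m and distance of each of yellow_bottle, timer from where it was at the start of the episode below 0.03 m); the robot touches nothing.
It fails at once if the yellow bottle or the timer is moved by more than 30 mm or the yellow bottle is knocked over (distance of any of yellow_bottle, timer from where it was at the start of the episode above 0.03 m or angle between yellow_bottle's own z axis and vertical above 0.7 rad).
It fails at once if the stain bottle or the oil bottle is tipped over (more than 0.7 rad) (angle between any of stain_bottle, oil_bottle's own z axis and vertical above 0.7 rad).
It also fails if it takes over 125 s, if anything falls off the work surface, if the arm or the gripper's body presses on something with over 40 N, if the wrist force passes 120 N, or if a joint passes its speed limit or range.

## Working session

There is one attempt and no reset: what is moved stays moved. The work goes in short steps, Python scripts to look and compute and a tool call to move; the robot and the scene stay as the last step left them, time stands still between calls to the robot, and variables do not carry over. Pictures are saved under pics/ and viewed, at most 14 in all, crops included, and the job is handed in when it is done.

Besides the shell and the picture viewer there is one more tool, called after ">>>" as name(argument=value, ...), one argument or row to a line, values as JSON. drive_tool: Moves the arm, as the interface text tells. Its arguments: {"type":"object","properties":{"rows":{"type":"array"},"hand":{"type":"number"}},"required":["rows"]}

```bash
ls; mkdir -p pics
python3 - <<'E'
from plant import telemetry, snapshot, calibration, env
import cv2,numpy as np
print(telemetry.sense())
for n in ("top","side"):
    p,d=snapshot(n); cv2.imwrite(f"pics/{n}0.png",p[:,:,::-1]); np.savez(f"{n}0.npz",p=p,d=d)
    print(n,calibration(n), (d>0).mean())
print(calibration("wrist"),env.tcp_to_grasp)
E
```

```text
pics
{'clock': 0.0, 'q': array([ 1.40623262,  0.50182129, -0.42679987,  1.5514414 ,  0.2208349 ,
        1.13829126, -0.21030754]), 'joint_vel': array([ 3.30537103e-04,  3.62872938e-04,  4.99335856e-06, -1.27892213e-04,
        5.13208506e-04, -1.67643811e-03,  1.31534378e-04]), 'tau': array([ 1.75047637e-05, -5.66605246e+01, -5.81594735e+00, -2.79122150e+01,
       -6.84986031e-02,  3.05466482e-02,  1.22745196e-04]), 'eef_pos': array([ 0.26944682, -0.59113547,  0.40369903]), 'tool_rot': array([-9.30552962e-04,  9.77206695e-01,  2.12287953e-01, -1.84215215e-04]), 'wrist_force': array([-0.33936823, -0.14173771,  0.28760343]), 'torque': array([ 0.03006027, -0.00913324, -0.00587698]), 'finger_force': 0.0, 'gripper_width': 0.09183770202255359}
top {'intrinsics': array([[382.44077269,   0.        , 284.16675897],
       [  0.        , 382.44077269, 212.08171635],
       [  0.        ,   0.        ,   1.        ]]), 'pose': array([[-0.01069243, -0.98265451,  0.18513719,  0.34908913],
       [-0.99987916,  0.00841742, -0.01306984, -0.00195791],
       [ 0.01128476, -0.18525457, -0.98262577,
[... 375 characters left out ...]
-0.82114742,  1.14083478],
       [ 0.01294929, -0.83127845, -0.55570537,  0.80495134],
       [ 0.        ,  0.        ,  0.        ,  1.        ]])} 0.9961139455782313
{'intrinsics': array([[321.28462563,   0.        , 278.71892445],
       [  0.        , 321.28462563, 207.64216528],
       [  0.        ,   0.        ,   1.        ]]), 'hand_eye': array([[-6.47582291e-04, -9.58608415e-01, -2.84727041e-01,
         7.64602962e-02],
       [ 9.99999706e-01, -5.03707305e-04, -5.78533175e-04,
        -2.05213202e-04],
       [ 4.11167679e-04, -2.84727332e-01,  9.58608459e-01,
         1.99845289e-02],
       [ 0.00000000e+00,  0.00000000e+00,  0.00000000e+00,
         1.00000000e+00]])} 0.1592
```

View pics/top0.png

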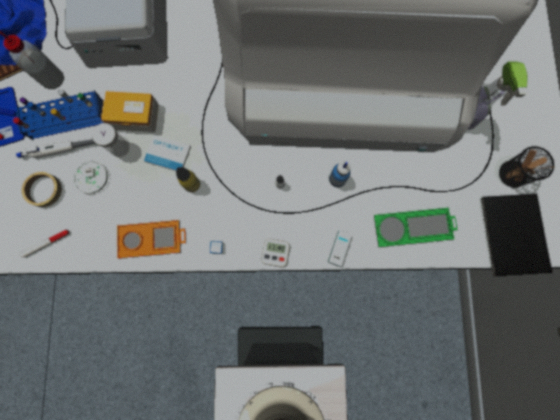

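View pics/side0.png

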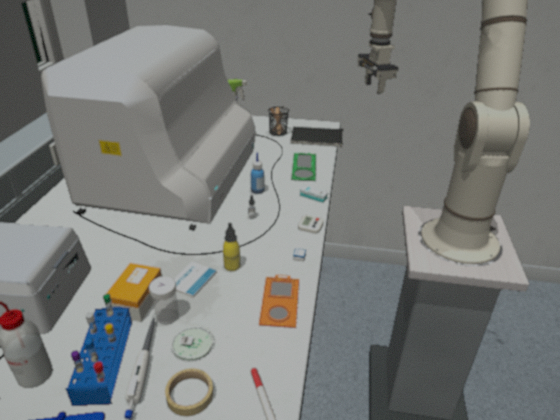

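The top view shows: green tray (415,227), with its well on the left and tab on the right. Orange tray (150,239), also with the well on the left. Stain bottle (340,175), oil bottle (280,181), slide box (341,248), cover box (216,247), timer (276,252), yellow bottle (188,179). The side view shows the same layout.

```bash
cat > h.py <<'E'
import numpy as np, cv2
from scipy.spatial.transform import Rotation as R
from plant import telemetry, snapshot, calibration, env
def campose(n,s=None):
    c=calibration(n)
    if n!="wrist": return c["intrinsics"],c["pose"]
    s=s or telemetry.sense(); T=np.eye(4); q=s["tool_rot"]
    T[:3,:3]=R.from_quat(q[[1,2,3,0]]).as_matrix(); T[:3,3]=s["eef_pos"]
    return c["intrinsics"],T@c["hand_eye"]
def shot(n,name=None):
    s=telemetry.sense(); p,d=snapshot(n); K,T=campose(n,s)
    if name: cv2.imwrite(f"pics/{name}.png",p[:,:,::-1])
    return p,d,K,T
def rays(uv,K,T):
    uv=np.atleast_2d(uv).astype(float)
    return (np.c_[uv,np.ones(len(uv))]@np.linalg.inv(K).T)@T[:3,:3].T   # scaled by depth
def plane(uv,K,T,z):
    r=rays(uv,K,T); t=(z-T[2,3])/r[:,2]; return T[:3,3]+r*t[:,None]
def depthpts(uv,d,K,T):
    uv=np.atleast_2d(uv).astype(int); return T[:3,3]+rays(uv,K,T)*d[uv[:,1],uv[:,0]][:,None]
def cross(*obs):  # (uv,K,T) nearest point of several rays
    A=np.zeros((3,3));b=np.zeros(3)
    for uv,K,T in obs:
        r=rays(uv,K,T)[0]; r/=np.linalg.norm(r); P=np.eye(3)-np.outer(r,r); A+=P;b+=P@T[:3,3]
    return np.linalg.solve(A,b)
def yaw(s): # of tool x axis in world
    q=s["tool_rot"]; x=R.from_quat(q[[1,2,3,0]]).as_matrix()[:,0]; return np.arctan2(x[1],x[0])
def go(target,tyaw=None,s=None):
    """shift in tool axes (m) and turn (rad about tool z) to put the GRASP point at target"""
    s=s or telemetry.sense(); q=s["tool_rot"]; M=R.from_quat(q[[1,2,3,0]]).as_matrix()
    g=s["eef_pos"]+M[:,2]*env.tcp_to_grasp
    sh=M.T@(np.array(target)-g); a=yaw(s)
    turn=0 if tyaw is None else -((tyaw-a+np.pi/2)%np.pi-np.pi/2)
    print("grasp",g.round(4),"yaw",round(a,3),"shift/50mm",(sh/.05).round(3),"turn/pi",round(turn/np.pi,4))
E
python3 - <<'E'
from h import *
for n,pts in dict(top=dict(well_g=(391,230),bay_g=(430,226),well_o=(132,241),bay_o=(166,237),stain=(340,180),oil=(281,184),slide=(341,248),cover=(216,247),timer=(276,252),yellow=(190,184))).items():
    f=np.load(n+"0.npz");K,T=campose(n)
    for k,uv in pts.items(): print(n,k,plane(uv,K,T,0.004)[0].round(3),depthpts(uv,f["d"],K,T)[0].round(3))
E
```

```text
top well_g [ 0.485 -0.294  0.004] [ 0.485 -0.294  0.004]
top bay_g [ 0.495 -0.397  0.004] [ 0.495 -0.398  0.003]
top well_o [0.463 0.378 0.004] [0.462 0.377 0.006]
top bay_o [0.472 0.291 0.004] [0.472 0.292 0.003]
top stain [ 0.621 -0.165  0.004] [ 0.603 -0.154  0.071]
top oil [ 0.611 -0.007  0.004] [ 0.601 -0.007  0.041]
top slide [ 0.439 -0.161  0.004] [ 0.437 -0.158  0.025]
top cover [0.445 0.162 0.004] [0.444 0.16  0.016]
top timer [0.431 0.007 0.004] [0.43  0.007 0.017]
top yellow [0.613 0.234 0.004] [0.596 0.219 0.069]
```

>>> drive_tool(
  rows=[
    [0,0,0,0.034],
    [0,0,0,0.034],
    [0,0,0,0.034],
    [0,0,0,0.034],
    [0.27,-0.71,0,0],
    [0.27,-0.71,0,0],
    [0.27,-0.71,0,0],
    [0.27,-0.71,0,0],
  ],
  hand=1,
)

```text
clock: 0.77
eef_pos: [0.3238, -0.4476, 0.4041]
tool_rot: [-0.0, 1.0, 0.0, -0.0]
wrist_force: [1.1, 0.1, -0.1]
gripper_width: 0.0919
finger_force: 0.0
```

>>> drive_tool(
  rows=[
    [0.27,-0.71,0,0],
    [0.27,-0.71,0,0],
    [0.27,-0.71,0,0],
    [0.27,-0.71,0,0],
    [0.27,-0.71,0,0],
    [0.27,-0.71,0,0],
    [0.27,-0.71,0,0],
    [0,0,0,0],
  ],
)

```text
clock: 1.43
eef_pos: [0.4203, -0.1932, 0.405]
tool_rot: [-0.001, 1.0, 0.006, 0.001]
wrist_force: [0.3, 1.0, 0.2]
gripper_width: 0.0917
finger_force: 0.0
```

Run:
```python
from h import *
import pickle
r=shot("wrist","w1"); pickle.dump(r,open("w1.pkl","wb"));print(r[3].round(3));go((.5,-.2,.2),0)
```

```text
[[ 0.011 -0.959 -0.283  0.497]
 [-1.    -0.011 -0.    -0.192]
 [-0.003  0.283 -0.959  0.385]
 [ 0.     0.     0.     1.   ]]
grasp [ 0.4194 -0.1965  0.2457] yaw 0.009 shift/50mm [1.612 0.085 0.915] turn/pi 0.0028
```

View pics/w1.png

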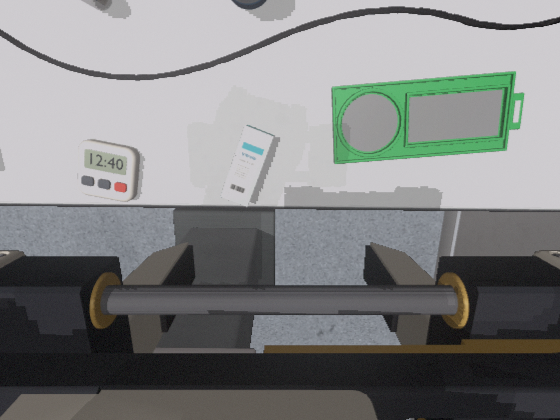

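The wrist view shows the timer (108,170), the slide box (250,165) lying slanted, and the green tray with its well at (370,122) and bay at (455,116).

Run:
```python
from h import *
for n in("top","side"):
    f=np.load(n+"0.npz");K,T=campose(n);v,u=np.mgrid[0:420,0:560]
    P=depthpts(np.c_[u.ravel(),v.ravel()],f["d"],K,T)
    for y0 in np.arange(-.5,.5,.1):
        for z0,z1 in((.05,.15),(.15,.3),(.3,.6)):
            m=(P[:,1]>y0)&(P[:,1]<y0+.1)&(P[:,2]>z0)&(P[:,2]<z1)&(P[:,0]>.64)
            if m.sum()>10: print(n,round(y0,1),z0,z1,"min x",P[m,0].min().round(3),m.sum())
```

```text
top -0.5 0.05 0.15 min x 0.682 312
top -0.5 0.15 0.3 min x 0.694 1694
top -0.5 0.3 0.6 min x 0.792 1491
top -0.4 0.05 0.15 min x 0.681 759
top -0.4 0.15 0.3 min x 0.695 3508
top -0.4 0.3 0.6 min x 0.792 3046
top -0.3 0.05 0.15 min x 0.688 726
top -0.3 0.15 0.3 min x 0.7 3510
top -0.3 0.3 0.6 min x 0.799 2914
top -0.2 0.05 0.15 min x 0.642 726
top -0.2 0.15 0.3 min x 0.704 3525
top -0.2 0.3 0.6 min x 0.804 2769
top -0.1 0.05 0.15 min x 0.698 748
top -0.1 0.15 0.3 min x 0.71 3504
top -0.1 0.3 0.6 min x 0.809 2639
top -0.0 0.05 0.15 min x 0.704 715
top -0.0 0.15 0.3 min x 0.715 3417
top -0.0 0.3 0.6 min x 0.814 2289
top 0.1 0.05 0.15 min x 0.735 245
top 0.1 0.15 0.3 min x 0.76 681
top 0.1 0.3 0.6 min x 0.854 236
top 0.3 0.05 0.15 min x 0.713 2817
top 0.3 0.15 0.3 min x 0.972 539
top 0.4 0.05 0.15 min x 0.688 3036
top 0.4 0.15 0.3 min x 0.969 896
side -0.5 0.05 0.15 min x 0.681 41
side -0.5 0.15 0.3 min x 0.694 225
side -0.5 0.3 0.6 min x 0.791 1720
side -0.4 0.05 0.15 min x 0.681 222
side -0.4 0.15 0.3 min x 0.695 712
side -0.4 0.3 0.6 min x 0.792 1216
side -0.3 0.05 0.15 min x 0.685 246
side -0.3 0.15 0.3 min x 0.7 821
side -0.3 0.3 0.6 min x 0.798 1355
side -0.2 0.05 0.15 min x 0.64 301
side -0.2 0.15 0.3 min x 0.703 1279
side -0.2 0.3 0.6 min x 0.803 3136
side -0.1 0.05 0.15 min x 0.698 347
side -0.1 0.15 0.3 min x 0.711 2052
side -0.1 0.3 0.6 min x 0.808 3698
side -0.0 0.05 0.15 min x 0.703 1185
side -0.0 0.15 0.3 min x 0.713 3716
side -0.0 0.3 0.6 min x 0.813 4745
side 0.1 0.05 0.15 min x 0.732 3947
side 0.1 0.15 0.3 min x 0.752 6348
side 0.1 0.3 0.6 min x 0.848 3829
side 0.2 0.05 0.15 min x 1.195 563
side 0.2 0.15 0.3 min x 1.192 604
side 0.3 0.05 0.15 min x 0.761 1520
side 0.3 0.15 0.3 min x 0.974 1006
side 0.4 0.05 0.15 min x 0.689 3285
side 0.4 0.15 0.3 min x 0.97 1365
```

>>> drive_tool(
  rows=[
    [0.32,-0.77,0,0],
    [0.32,-0.77,0,0],
    [0.32,-0.77,0,0],
    [0.32,-0.77,0,0],
    [0.32,-0.77,0,0],
    [0,0,0,0],
  ],
)

```text
clock: 1.98
eef_pos: [0.4997, -0.0006, 0.4055]
tool_rot: [-0.003, 1.0, 0.005, 0.002]
wrist_force: [0.7, 0.9, 0.7]
gripper_width: 0.0918
finger_force: 0.0
```

Run:
```python
from h import *
import pickle
r=shot("wrist","w2"); pickle.dump(r,open("w2.pkl","wb"));print(r[3].round(3))
```

```text
[[ 0.01  -0.959 -0.282  0.576]
 [-1.    -0.011  0.002  0.   ]
 [-0.005  0.282 -0.96   0.386]
 [ 0.     0.     0.     1.   ]]
```

>>> drive_tool(
  rows=[
    [-0.2,-0.8,0,0],
    [-0.2,-0.8,0,0],
    [-0.2,-0.8,0,0],
    [-0.2,-0.8,0,0],
    [-0.2,-0.8,0,0],
    [-0.2,-0.8,0,0],
    [0,0,0,0],
  ],
)

```text
clock: 2.62
eef_pos: [0.4349, 0.238, 0.4054]
tool_rot: [-0.002, 1.0, 0.005, 0.0]
wrist_force: [0.4, 1.1, 0.3]
gripper_width: 0.0919
finger_force: 0.0
```

Run:
```python
from h import *
import pickle
r=shot("wrist","w3"); pickle.dump(r,open("w3.pkl","wb"));print(r[3].round(3))
a=pickle.load(open("w2.pkl","rb"))[0]
cv2.imwrite("pics/w23.png",cv2.resize(np.vstack([a[:260],r[0][:260]])[:,:,::-1],None,fx=1.1,fy=1.1))
```

```text
[[ 0.009 -0.959 -0.285  0.511]
 [-1.    -0.01   0.002  0.239]
 [-0.005  0.285 -0.959  0.385]
 [ 0.     0.     0.     1.   ]]
```

View pics/w23.png

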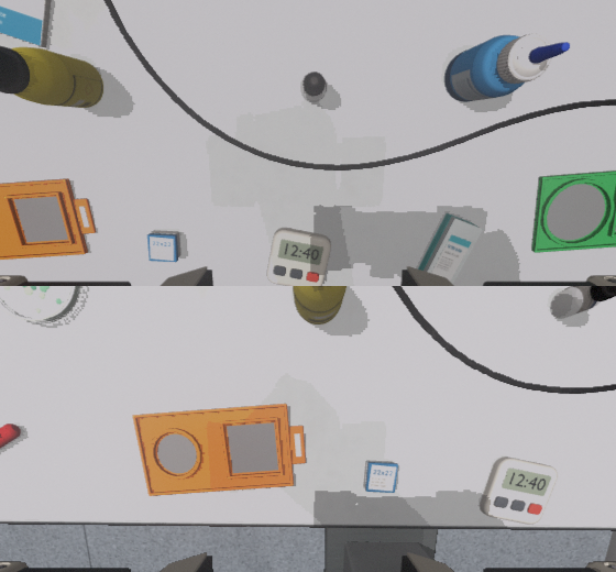

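The combined picture (scale 1.1, w2 above w3) shows:
- **w2:** yellow bottle (55,80), oil bottle (314,87), stain bottle (490,70) with its nozzle leaning outwards from perspective, cover box (163,247), slide box (455,245).
- **w3:** orange tray with its well at (178,453) and bay at (253,447), cover box (381,477).

```bash
cat > m.py <<'E'
from h import *
import pickle
from scipy.optimize import least_squares
V={}
for n in("top","side"):
    f=np.load(n+"0.npz"); V[n]=(f["p"],f["d"],*campose(n))
for n in("w1","w2","w3"): V[n]=pickle.load(open(n+".pkl","rb"))
v,u=np.mgrid[0:420,0:560]; UV=np.c_[u.ravel(),v.ravel()]
def cloud(n): p,d,K,T=V[n]; P=depthpts(UV,d,K,T); P[d.ravel()==0]=9; return P
C={n:cloud(n) for n in V}
def rect(P): 
    c,s,a=cv2.minAreaRect((P[:,:2]*1000).astype(np.float32)); b=cv2.boxPoints((c,s,a))
    e=b[1]-b[0] if np.linalg.norm(b[1]-b[0])>np.linalg.norm(b[2]-b[1]) else b[2]-b[1]
    return np.round(c,1),np.round(s,1),"long axis dir",round(np.arctan2(e[1],e[0]),3)
def near(P,c,r,z0,z1): return P[(np.hypot(P[:,0]-c[0],P[:,1]-c[1])<r)&(P[:,2]>z0)&(P[:,2]<z1)]
def top(P,m): return P[np.abs(P[:,2]-np.median(P[:,2]))<m]
E
cat > m1.py <<'E'
from m import *
for k,c,r,zs,views in(("slide",(.437,-.158),.07,(.012,.04),("top","w1","w2")),("cover",(.444,.16),.035,(.010,.03),("top","w2","w3")),("timer",(.43,.007),.06,(.008,.03),("top","w2"))):
    for n in views:
        P=near(C[n],c,r,*zs); 
        if len(P)<20: continue
        P=top(P,.004); print(k,n,len(P),"z",np.median(P[:,2]).round(4),*rect(P))
for k,c,zs,rad,tops in(("stain",(.605,-.16),(.02,.08),.023,.2),("oil",(.605,-.007),(.012,.042),.012,.1),("yellow",(.6,.225),(.02,.08),.023,.2)):
    Q=[]
    for n in("top","side","w2"):
        P=near(C[n],c,.06,*zs)
        if len(P)<15: print(k,n,"few");continue
        f=least_squares(lambda x:np.hypot(P[:,0]-x[0],P[:,1]-x[1])-rad,c,loss="soft_l1",f_scale=.002)
        hi=near(C[n],f.x,.05,.01,tops)
        print(k,n,len(P),f.x.round(4),"rms",np.sqrt(np.mean(f.fun**2)).round(4),"top z",hi[:,2].max().round(3));Q.append(P)
for k,lo,hi,views in(("green",(50,100,50),(75,255,255),("top","w1")),("orange",(5,120,80),(16,255,255),("top","w3"))):
    for n in views:
        p,d,K,T=V[n]; m=cv2.inRange(cv2.cvtColor(p,cv2.COLOR_RGB2HSV),lo,hi)
        nl,l,st,ce=cv2.connectedComponentsWithStats(m)
        X=C[n]; best=[i for i in range(1,nl) if st[i,4]>300 and np.abs(plane(ce[i],K,T,0)[0][0]-.48)<.06]
        i=max(best,key=lambda i:st[i,4]); m=(l==i).astype(np.uint8)
        cs,hh=cv2.findContours(m,cv2.RETR_CCOMP,cv2.CHAIN_APPROX_NONE)
        hole=[c for c,q in zip(cs,hh[0]) if q[3]>=0 and cv2.contourArea(c)>(60 if n=="top" else 500)]
        for c in hole:
            mm=np.zeros_like(m);cv2.drawContours(mm,[c],-1,1,-1); mm=mm&(1-m)
            z=np.median(C[n][mm.ravel()>0][:,2]); P=plane(c[:,0],K,T,.006)
            print(k,n,"hole z",z.round(4),*rect(P))
        full=m.copy(); cv2.drawContours(full,cs,-1,1,-1)
        ks=9 if n=="top" else 25
        full=cv2.morphologyEx(full,cv2.MORPH_OPEN,np.ones((ks,ks),np.uint8))
        print(k,n,"outer",*rect(plane(np.argwhere(full)[:,::-1],K,T,.008)),"lip z",np.median(C[n][m.ravel()>0][:,2]).round(4))
E
python3 m1.py
```

```text
slide top 437 z 0.0246 [ 438.1 -155.9] [33.1 87. ] long axis dir -0.354
slide w1 2284 z 0.0259 [ 437.8 -154.5] [33.6 86.7] long axis dir -0.36
slide w2 1532 z 0.0259 [ 446.7 -157.8] [34.6 67.4] long axis dir -0.36
cover top 145 z 0.0166 [442.5 159.5] [28.8 30.9] long axis dir -1.566
cover w2 644 z 0.0184 [444.1 161. ] [31.4 31.3] long axis dir 1.52
cover w3 729 z 0.0183 [443.7 161.7] [31.2 31.1] long axis dir 1.524
timer top 609 z 0.0147 [428.4   8.9] [65.3 65.4] long axis dir -0.178
timer w2 2506 z 0.0161 [429.1  10.6] [65.5 65.7] long axis dir -0.192
stain top 206 [ 0.6251 -0.1593] rms 0.0025 top z 0.144
stain side 240 [ 0.6237 -0.1586] rms 0.0027 top z 0.144
stain w2 1835 [ 0.6243 -0.1583] rms 0.0018 top z 0.144
oil top 43 [ 0.6111 -0.0047] rms 0.0013 top z 0.081
oil side 70 [ 0.6104 -0.0037] rms 0.0021 top z 0.08
oil w2 164 [ 0.6114 -0.0035] rms 0.001 top z 0.082
yellow top 186 [0.6143 0.2311] rms 0.0018 top z 0.14
yellow side 340 [0.614  0.2296] rms 0.002 top z 0.142
yellow w2 2146 [0.6139 0.2327] rms 0.0014 top z 0.116
green top hole z 0.0029 [ 487.7 -294.7] [66.9 66.8] long axis dir 0.748
green top hole z 0.003 [ 496.8 -390.2] [ 56.4 109.5] long axis dir -1.476
green top outer [0. 0.] [0. 0.] long axis dir 0.0 lip z 0.0043
green w1 hole z 0.0042 [ 486.3 -294.4] [65.1 66.6] long axis dir -1.56
green w1 hole z 0.0042 [ 494.9 -389.8] [ 52.5 105.7] long axis dir -1.481
green w1 outer [0. 0.] [0. 0.] long axis dir 0.0 lip z 0.0049
orange top hole z 0.0031 [464.5 378.2] [45.4 43.9] long axis dir 0.81
orange top hole z 0.0031 [472. 297.] [56.7 54.2] long axis dir 0.053
orange top outer [465.9 368.2] [83.2 90. ] long axis dir -1.518 lip z 0.0036
orange w3 hole z 0.0043 [464.9 379. ] [43.2 42.9] long axis dir 0.733
orange w3 hole z 0.0043 [471.6 297.9] [52.4 52.7] long axis dir -1.489
orange w3 outer [442.1 341.5] [31.2 39.3] long axis dir -1.561 lip z 0.0045
```

Run:
```python
from m import *
s=telemetry.sense(); print(s["q"].round(3)); go((.4437,.1613,.06),-.05); go((.4437,.1613,.06),1.52)
for k,c in(("stain",(.6243,-.1585)),("oil",(.611,-.0038))):
    P=np.vstack([near(C[n],c,.05,.01,.15) for n in("top","side","w2")]); r=np.hypot(P[:,0]-c[0],P[:,1]-c[1])
    print(k,[(round(z,3),np.percentile(r[abs(P[:,2]-z)<.003],90).round(3)) for z in np.arange(.02,.15,.006) if (abs(P[:,2]-z)<.003).sum()>5])
```

```text
[ 0.167  0.284 -0.831  1.921  0.241  1.038 -2.331]
grasp [0.4363 0.2347 0.2457] yaw 0.007 shift/50mm [0.139 1.474 3.711] turn/pi 0.0183
grasp [0.4363 0.2347 0.2457] yaw 0.007 shift/50mm [0.139 1.474 3.711] turn/pi -0.4815
stain [(np.float64(0.02), np.float64(0.024)), (np.float64(0.026), np.float64(0.024)), (np.float64(0.032), np.float64(0.024)), (np.float64(0.038), np.float64(0.024)), (np.float64(0.044), np.float64(0.025)), (np.float64(0.05), np.float64(0.024)), (np.float64(0.056), np.float64(0.024)), (np.float64(0.062), np.float64(0.024)), (np.float64(0.068), np.float64(0.024)), (np.float64(0.074), np.float64(0.022)), (np.float64(0.08), np.float64(0.02)), (np.float64(0.086), np.float64(0.016)), (np.float64(0.092), np.float64(0.016)), (np.float64(0.098), np.float64(0.016)), (np.float64(0.104), np.float64(0.016)), (np.float64(0.11), np.float64(0.013)), (np.float64(0.116), np.float64(0.006)), (np.float64(0.122), np.float64(0.005)), (np.float64(0.128), np.float64(0.005)), (np.float64(0.134), np.float64(0.004)), (np.float64(0.14), np.float64(0.004)), (np.float64(0.146), np.float64(0.003))]
oil [(np.float64(0.02), np.float64(0.014)), (np.float64(0.026), np.float64(0.014)), (np.float64(0.032), np.float64(0.014)), (np.float64(0.038), np.float64(0.012)), (np.float64(0.044), np.float64(0.01)), (np.float64(0.05), np.float64(0.01)), (np.float64(0.056), np.float64(0.01)), (np.float64(0.062), np.float64(0.009)), (np.float64(0.068), np.float64(0.007)), (np.float64(0.074), np.float64(0.006)), (np.float64(0.08), np.float64(0.005))]
```

>>> drive_tool(
  rows=[
    [0.035,0.369,0.65,0],
    [0.035,0.369,0.65,0],
    [0.035,0.369,0.65,0],
    [0.035,0.369,0.65,0],
    [0,0,0,0.037],
    [0,0,0,0.037],
    [0,0,0,0.037],
    [0,0,0,0.037],
  ],
)

```text
clock: 3.33
eef_pos: [0.4454, 0.1536, 0.2733]
tool_rot: [0.001, 0.975, -0.224, -0.002]
wrist_force: [-0.4, 0.3, -0.8]
gripper_width: 0.0921
finger_force: 0.0
```

>>> drive_tool(
  rows=[
    [0,0,0,0.037],
    [0,0,0,0.037],
    [0,0,0,0.037],
    [0,0,0,0.037],
    [0,0,0,0.037],
    [0,0,0,0.037],
    [0,0,0,0.037],
    [0,0,0,0.037],
  ],
)

```text
clock: 4.0
eef_pos: [0.4442, 0.1547, 0.2724]
tool_rot: [0.004, 0.81, -0.586, -0.002]
wrist_force: [-0.7, -1.1, -1.6]
gripper_width: 0.0914
finger_force: 0.0
```

>>> drive_tool(
  rows=[
    [0,0,0,0.037],
    [0,0,0,0.037],
    [0,0,0,0],
    [0,0,0,0],
  ],
)

```text
clock: 4.33
eef_pos: [0.4435, 0.1547, 0.2695]
tool_rot: [0.01, 0.74, -0.673, 0.0]
wrist_force: [0.1, -0.9, -0.4]
gripper_width: 0.0919
finger_force: 0.0
```

Run:
```python
from m import *
s=telemetry.sense(); print(s["q"].round(3)); go((.4437,.1613,.029),-1.62)
r=shot("wrist","w4"); P=near(depthpts(UV,*r[1:]),(.444,.161),.035,.010,.03)
print(len(P)); P=top(P,.004); print(np.median(P[:,2]),*rect(P))
```

```text
[-1.358  0.812  1.308  2.132 -0.945  1.021 -2.566]
grasp [0.4415 0.1523 0.1103] yaw -1.476 shift/50mm [-0.197 -0.084  1.623] turn/pi 0.0459
1591
0.018348638513106016 [443.7 160.8] [31.2 31. ] long axis dir 1.533
```

>>> drive_tool(
  rows=[
    [0,0,0,-0.039],
    [0,0,0,-0.039],
    [0,0,0,-0.039],
    [0,0,0,-0.039],
    [0,0,0,-0.039],
    [0,0,0,-0.039],
    [0,0,0,-0.039],
    [0,0,0,-0.039],
  ],
)

```text
clock: 5.05
eef_pos: [0.4439, 0.1565, 0.2734]
tool_rot: [-0.001, 0.97, -0.242, -0.005]
wrist_force: [-0.4, -0.3, -0.3]
gripper_width: 0.0921
finger_force: 0.0
```

>>> drive_tool(
  rows=[
    [0,0,0,-0.039],
    [0,0,0,-0.039],
    [0,0,0,-0.039],
    [0,0,0,-0.039],
    [0,0,0,-0.039],
    [0,0,0,-0.039],
    [0,0,0,-0.039],
    [0,0,0,-0.039],
  ],
)

```text
clock: 5.72
eef_pos: [0.4442, 0.1567, 0.2744]
tool_rot: [-0.003, 0.97, 0.244, -0.003]
wrist_force: [-0.2, -0.7, 0.2]
gripper_width: 0.0918
finger_force: 0.0
```

>>> drive_tool(
  rows=[
    [0,0,0,-0.039],
    [0,0,0,-0.039],
    [0,0,0,-0.039],
    [0,0,0,-0.039],
    [0,0,0,-0.039],
    [0,0,0,-0.039],
    [0,0,0,-0.039],
    [0,0,0,0],
  ],
)

```text
clock: 6.38
eef_pos: [0.4444, 0.1566, 0.275]
tool_rot: [-0.003, 0.781, 0.624, -0.001]
wrist_force: [-0.7, 0.5, 0.9]
gripper_width: 0.0918
finger_force: 0.0
```

Run:
```python
from m import *
s=telemetry.sense(); print(s["q"].round(3)); go((.4437,.1613,.029),1.52)
```

```text
[-0.943  0.409  0.655  2.122 -0.38   0.728 -0.261]
grasp [0.4437 0.1571 0.1158] yaw 1.348 shift/50mm [ 0.077 -0.009  1.735] turn/pi -0.0549
```

>>> drive_tool(
  rows=[
    [0.08,0,0,0],
    [0,0,0,-0.028],
    [0,0,0,-0.027],
    [0,0,0.5,0],
    [0,0,0.5,0],
    [0,0,0.5,0],
    [0,0,0.235,0],
    [0,0,0,0],
  ],
)

```text
clock: 7.05
eef_pos: [0.4426, 0.1603, 0.1831]
tool_rot: [-0.003, 0.727, 0.686, -0.007]
wrist_force: [-0.5, 0.0, -0.2]
gripper_width: 0.092
finger_force: 0.0
```

Run:
```python
from m import *
go((.4437,.1613,.029),1.52)
```

```text
grasp [0.4403 0.1594 0.024 ] yaw 1.513 shift/50mm [ 0.041  0.063 -0.102] turn/pi -0.0023
```

>>> drive_tool(
  rows=[
    [0.04,0.06,-0.1,0],
    [0,0,0,0],
    [0,0,0,0],
  ],
)

```text
clock: 7.3
eef_pos: [0.4477, 0.1629, 0.1908]
tool_rot: [-0.002, 0.727, 0.687, -0.004]
wrist_force: [-0.2, -0.1, -0.6]
gripper_width: 0.0921
finger_force: 0.0
```

>>> drive_tool(
  rows=[
    [0,0,0,0],
    [0,0,0,0],
    [0,0,0,0],
    [0,0,0,0],
    [0,0,0,0],
    [0,0,0,0],
    [0,0,0,0],
    [0,0,0,0],
  ],
  hand=0,
)

```text
clock: 7.97
eef_pos: [0.4464, 0.1623, 0.1889]
tool_rot: [-0.002, 0.727, 0.687, -0.006]
wrist_force: [1.0, -1.2, -0.4]
gripper_width: 0.0431
finger_force: 0.0
```

Run:
```python
from m import *
go((.4717,.2977,.06),1.653)
```

```text
grasp [0.4444 0.1614 0.0297] yaw 1.514 shift/50mm [ 2.748  0.384 -0.627] turn/pi -0.0441
```

>>> drive_tool(
  rows=[
    [0,0,0,0],
    [0,0,0,0],
    [0,0,0,0],
    [0,0,0,0],
    [0,0,0,0],
  ],
)

```text
clock: 8.38
eef_pos: [0.4464, 0.1623, 0.1889]
tool_rot: [-0.002, 0.727, 0.687, -0.006]
wrist_force: [-0.8, 0.3, -0.5]
gripper_width: 0.0303
finger_force: 29.9
```

>>> drive_tool(
  rows=[
    [0,0,-0.3,0],
    [0,0,-0.5,0],
    [0,0,-0.5,0],
    [0.7,0.1,0,0],
    [0.7,0.1,0,0],
    [0.7,0.1,0,0],
    [0.65,0.08,0,0],
    [0,0,0,0],
  ],
)

```text
clock: 9.05
eef_pos: [0.4736, 0.307, 0.2531]
tool_rot: [-0.003, 0.724, 0.69, -0.004]
wrist_force: [0.5, 1.2, 0.2]
gripper_width: 0.03
finger_force: 29.9
```

>>> drive_tool(
  rows=[
    [0,0,0,-0.022],
    [0,0,0,-0.022],
    [0,0,0,0],
    [0,0,0,0],
  ],
)

```text
clock: 9.38
eef_pos: [0.4738, 0.2985, 0.2528]
tool_rot: [-0.003, 0.678, 0.735, -0.006]
wrist_force: [-0.3, 0.3, -0.2]
gripper_width: 0.0304
finger_force: 29.9
```

Run:
```python
from m import *
go((.4717,.2977,.034),1.653)
```

```text
grasp [0.4718 0.2977 0.0936] yaw 1.65 shift/50mm [0.005 0.013 1.193] turn/pi -0.0008
```

Gripped (30 mm, 30 N) and now over the bay. Next: lower it, release and rise.

>>> drive_tool(
  rows=[
    [0,0,0.4,0],
    [0,0,0.4,0],
    [0,0,0.25,0],
    [0,0,0.12,0],
    [0,0,0,0],
    [0,0,0,0],
    [0,0,0,0],
  ],
)

```text
clock: 9.97
eef_pos: [0.4736, 0.2985, 0.1949]
tool_rot: [-0.003, 0.678, 0.735, -0.006]
wrist_force: [-0.4, -0.1, 0.2]
gripper_width: 0.0307
finger_force: 30.0
```

Run:
```python
from m import *
go((.4717,.2977,.034),1.653)
```

```text
grasp [0.4718 0.2977 0.0357] yaw 1.652 shift/50mm [-0.    -0.001  0.034] turn/pi -0.0003
```

>>> drive_tool(
  rows=[
    [0,0,0.035,0],
    [0,0,0,0],
  ],
)

```text
clock: 10.13
eef_pos: [0.4733, 0.2986, 0.193]
tool_rot: [-0.003, 0.678, 0.735, -0.006]
wrist_force: [-0.0, 0.7, -0.2]
gripper_width: 0.0308
finger_force: 30.0
```

>>> drive_tool(
  rows=[
    [0,0,0,0],
    [0,0,0,0],
    [0,0,0,0],
    [0,0,0,0],
    [0,0,-0.2,0],
    [0,0,-0.5,0],
    [0,0,-0.7,0],
    [0,0,-0.8,0],
  ],
  hand=1,
)

```text
clock: 10.8
eef_pos: [0.4737, 0.2985, 0.303]
tool_rot: [-0.003, 0.678, 0.735, -0.008]
wrist_force: [-0.2, 0.7, -0.0]
gripper_width: 0.0793
finger_force: 0.0
```

>>> drive_tool(
  rows=[
    [-0.5,0,-0.6,-0.03],
    [0,0,-0.6,-0.037],
    [0,0,-0.5,-0.037],
    [0,0,0,-0.037],
    [0,0,0,-0.037],
    [0,0,0,-0.037],
    [0,0,0,-0.037],
    [0,0,0,-0.037],
  ],
)

```text
clock: 11.47
eef_pos: [0.4775, 0.2743, 0.3887]
tool_rot: [-0.005, 0.284, 0.959, -0.004]
wrist_force: [0.1, 0.1, -0.1]
gripper_width: 0.0918
finger_force: 0.0
```

>>> drive_tool(
  rows=[
    [0,0,0,-0.037],
    [0,0,0,-0.037],
    [0,0,0,-0.037],
    [0,0,0,-0.037],
    [0,0,0,-0.037],
    [0,0,0,0],
    [0,0,0,0],
  ],
)

```text
clock: 12.05
eef_pos: [0.4777, 0.2742, 0.3883]
tool_rot: [-0.006, 0.002, 1.0, -0.002]
wrist_force: [0.1, -0.1, -0.6]
gripper_width: 0.0918
finger_force: 0.0
```

Run:
```python
from m import *
s=telemetry.sense(); print(s["q"].round(3)); 
go((.611,-.0038,.2),np.pi)
p,d,K,T=shot("top"); P=near(depthpts(UV,d,K,T),(.472,.298),.03,.0125,.04); print(len(P),np.median(P[:,2]),*rect(P))
```

```text
[-0.845  0.324  0.337  1.836 -0.126  1.016  1.111]
grasp [0.4758 0.2735 0.2292] yaw 3.138 shift/50mm [-2.732 -5.532  0.578] turn/pi -0.0012
83 0.021035409804442073 [463.8 296.2] [32.4 18. ] long axis dir 1.552
```

>>> drive_tool(
  rows=[
    [-0.34,-0.69,0.07,0],
    [-0.34,-0.69,0.07,0],
    [-0.34,-0.69,0.07,0],
    [-0.34,-0.69,0.07,0],
    [-0.34,-0.69,0.07,0],
    [-0.34,-0.69,0.07,0],
    [-0.34,-0.69,0.07,0],
    [-0.34,-0.69,0.07,0],
  ],
)

```text
clock: 12.77
eef_pos: [0.6139, -0.0031, 0.3596]
tool_rot: [-0.006, 0.001, 1.0, -0.003]
wrist_force: [0.4, 1.1, -0.5]
gripper_width: 0.0916
finger_force: 0.0
```

>>> drive_tool(
  rows=[
    [0,0,0,0],
    [0,0,0,0],
    [0,0,0,0],
  ],
)

```text
clock: 13.02
eef_pos: [0.6132, -0.0012, 0.3593]
tool_rot: [-0.007, 0.001, 1.0, -0.002]
wrist_force: [0.2, -0.1, 0.2]
gripper_width: 0.0917
finger_force: 0.0
```

Run:
```python
from m import *
s=telemetry.sense(); print(s["q"].round(3)); 
go((.611,-.0038,.036),np.pi)
p,d,K,T=shot("wrist","w5"); P=near(depthpts(UV,d,K,T),(.611,-.004),.03,.012,.042); print(len(P))
f=least_squares(lambda x:np.hypot(P[:,0]-x[0],P[:,1]-x[1])-.012,(.611,-.004),loss="soft_l1",f_scale=.002);print(f.x)
```

```text
[-0.362  0.478  0.426  1.708 -0.219  1.016  1.709]
grasp [ 0.6111 -0.002   0.2001] yaw 3.139 shift/50mm [-0.041 -0.021  3.282] turn/pi -0.0007
252
[ 0.61082097 -0.00405914]
```

View pics/w5.png

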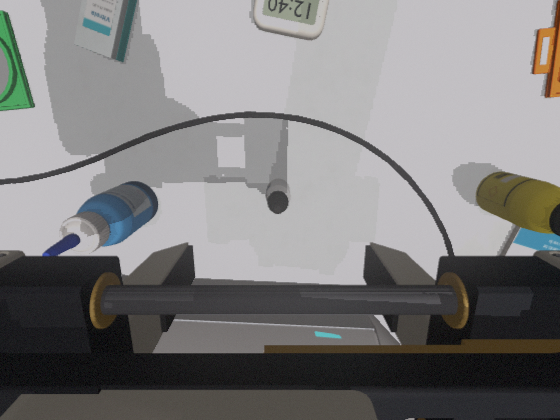

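The oil bottle's black cap is at (277,200), midway between the fingers. The stain bottle is to the left and the yellow bottle to the right, both clear of the gripper.

>>> drive_tool(
  rows=[
    [-0.02,-0.02,0.6,0],
    [-0.02,-0.02,0.6,0],
    [0,0,0.6,0],
    [0,0,0.6,0],
    [0,0,0.35,0],
    [0,0,0.25,0],
    [0,0,0.1,0],
    [0,0,0.05,0],
  ],
)

```text
clock: 13.73
eef_pos: [0.6133, -0.003, 0.2017]
tool_rot: [-0.006, -0.001, 1.0, -0.002]
wrist_force: [0.1, -0.3, -0.1]
gripper_width: 0.092
finger_force: 0.0
```

>>> drive_tool(
  rows=[
    [0,0,0,0],
    [0,0,0,0],
    [0,0,0,0],
  ],
)

```text
clock: 13.98
eef_pos: [0.6142, -0.0042, 0.2035]
tool_rot: [-0.005, -0.0, 1.0, -0.002]
wrist_force: [0.5, 1.0, 0.6]
gripper_width: 0.0919
finger_force: 0.0
```

Run:
```python
from m import *
go((.611,-.0039,.036),np.pi)
```

```text
grasp [ 0.6126 -0.005   0.0443] yaw -3.141 shift/50mm [0.03  0.023 0.166] turn/pi 0.0001
```

>>> drive_tool(
  rows=[
    [0.03,0.02,0.15,0],
    [0,0,0,0],
    [0,0,0,0],
  ],
  hand=0.5,
)

```text
clock: 14.23
eef_pos: [0.6114, -0.0032, 0.1943]
tool_rot: [-0.007, -0.0, 1.0, -0.003]
wrist_force: [0.5, 0.1, 0.6]
gripper_width: 0.0762
finger_force: 0.0
```

>>> drive_tool(
  rows=[
    [0,0,0,0],
    [0,0,0,0],
    [0,0,0,0],
    [0,0,0,0],
    [0,0,0,0],
    [0,0,0,0],
    [0,0,0,0],
    [0,0,0,0],
  ],
  hand=0,
)

```text
clock: 14.9
eef_pos: [0.6118, -0.0033, 0.1945]
tool_rot: [-0.006, -0.0, 1.0, -0.003]
wrist_force: [-0.1, 0.9, -0.5]
gripper_width: 0.0235
finger_force: 30.2
```

>>> drive_tool(
  rows=[
    [0,0,0,0],
    [0,0,0,0],
    [0,0,0,0],
    [0,0,0,0],
  ],
)

```text
clock: 15.23
eef_pos: [0.6118, -0.0034, 0.1945]
tool_rot: [-0.006, -0.0, 1.0, -0.003]
wrist_force: [0.4, 0.1, -0.4]
gripper_width: 0.0231
finger_force: 30.0
```

Run:
```python
from m import *
go((.465,.3787,.2),np.pi)
```

```text
grasp [ 0.6099 -0.0042  0.0354] yaw -3.141 shift/50mm [ 2.936  7.641 -3.297] turn/pi 0.0001
```

>>> drive_tool(
  rows=[
    [0,0,-0.2,0],
    [0,0,-0.5,0],
    [0,0,-0.6,0],
    [0,0,-0.6,0],
    [0,0,-0.6,0],
    [0,0,-0.5,0],
    [0,0,-0.3,0],
    [0,0,0,0],
  ],
)

```text
clock: 15.9
eef_pos: [0.6152, -0.0029, 0.3646]
tool_rot: [-0.002, 0.0, 1.0, -0.002]
wrist_force: [0.7, 0.8, -0.3]
gripper_width: 0.0234
finger_force: 30.0
```

>>> drive_tool(
  rows=[
    [0.1,0.3,0,0],
    [0.2,0.55,0,0],
    [0.26,0.68,0,0],
    [0.26,0.68,0,0],
    [0.26,0.68,0,0],
    [0.26,0.68,0,0],
    [0.26,0.68,0,0],
    [0.26,0.68,0,0],
  ],
)

```text
clock: 16.57
eef_pos: [0.5195, 0.2453, 0.3588]
tool_rot: [-0.007, 0.0, 1.0, -0.003]
wrist_force: [0.6, 0.1, 0.0]
gripper_width: 0.0234
finger_force: 30.0
```

>>> drive_tool(
  rows=[
    [0.26,0.68,0,0],
    [0.26,0.68,0,0],
    [0.26,0.68,0,0],
    [0.2,0.5,0,0],
    [0.1,0.3,0,0],
    [0,0,0,0],
    [0,0,0,0],
    [0,0,0,0],
  ],
)

```text
clock: 17.23
eef_pos: [0.4678, 0.3838, 0.3589]
tool_rot: [-0.006, 0.001, 1.0, -0.004]
wrist_force: [0.1, -1.0, -1.2]
gripper_width: 0.0233
finger_force: 30.0
```

Run:
```python
from m import *
s=telemetry.sense(); print(s["q"].round(3)); go((.465,.3787,.0395),np.pi)
```

```text
[-0.976  0.452  0.322  1.726 -0.167  1.004  0.977]
grasp [0.4659 0.3827 0.1997] yaw 3.139 shift/50mm [-0.022 -0.057  3.205] turn/pi -0.0007
```

>>> drive_tool(
  rows=[
    [0.01,-0.08,0.3,0],
    [0.01,0,0.6,0],
    [0,0,0.6,0],
    [0,0,0.6,0],
    [0,0,0.5,0],
    [0,0,0.25,0],
    [0,0,0.1,0],
    [0,0,0,0],
  ],
)

```text
clock: 17.9
eef_pos: [0.4646, 0.3797, 0.2111]
tool_rot: [-0.007, 0.001, 1.0, -0.004]
wrist_force: [1.0, 0.6, 0.3]
gripper_width: 0.0235
finger_force: 30.0
```

>>> drive_tool(
  rows=[
    [0,0,0,0],
    [0,0,0,0],
    [0,0,0,0],
  ],
)

```text
clock: 18.15
eef_pos: [0.4647, 0.3817, 0.2136]
tool_rot: [-0.005, -0.0, 1.0, -0.002]
wrist_force: [0.1, 0.0, 0.7]
gripper_width: 0.023
finger_force: 30.0
```

Run:
```python
from m import *
go((.465,.3787,.0395),np.pi)
```

```text
grasp [0.4631 0.3812 0.0544] yaw -3.142 shift/50mm [-0.041 -0.049  0.298] turn/pi 0.0
```

>>> drive_tool(
  rows=[
    [-0.04,-0.04,0.15,0],
    [0,0,0.1,0],
    [0,0,0,0],
    [0,0,0,0],
    [0,0,0,0],
  ],
)

```text
clock: 18.57
eef_pos: [0.4657, 0.3791, 0.1991]
tool_rot: [-0.006, -0.0, 1.0, -0.003]
wrist_force: [-0.8, 0.2, -0.2]
gripper_width: 0.0232
finger_force: 30.0
```

Run:
```python
from m import *
go((.465,.3787,.0395),np.pi)
```

```text
grasp [0.4636 0.3782 0.0399] yaw -3.141 shift/50mm [-0.028  0.01   0.008] turn/pi 0.0001
```

>>> drive_tool(
  rows=[
    [0,0,0.01,0],
    [0,0,0,0],
    [0,0,0,0],
    [0,0,0,0],
    [0,0,0,0],
    [0,0,0,0],
    [0,0,-0.2,0],
    [0,0,-0.5,0],
  ],
  hand=1,
)

```text
clock: 19.23
eef_pos: [0.4647, 0.3783, 0.2315]
tool_rot: [-0.009, -0.0, 1.0, -0.005]
wrist_force: [0.7, 0.8, 0.3]
gripper_width: 0.0718
finger_force: 0.0
```

>>> drive_tool(
  rows=[
    [0,0,-0.7,0],
    [0,0,-0.7,0],
    [0,0,-0.7,0],
    [0,0,-0.7,0.038],
    [0,0,0,0.038],
    [0,0,0,0.038],
    [0,0,0,0],
    [0,0,0,0],
  ],
)

```text
clock: 19.9
eef_pos: [0.4676, 0.38, 0.3743]
tool_rot: [-0.006, 0.176, 0.984, -0.004]
wrist_force: [0.9, 0.5, -0.9]
gripper_width: 0.0919
finger_force: 0.0
```

Run:
```python
from m import *
s=telemetry.sense(); print(s["q"].round(3)); go((.4378,-.155,.15),2.782)
p,d,K,T=shot("wrist","w6")
P=depthpts(UV,d,K,T)
Q=near(P,(.472,.298),.03,.0125,.04); print("cover",len(Q),np.median(Q[:,2]),*rect(top(Q,.003)))
Q=near(P,(.465,.379),.03,.015,.046); f=least_squares(lambda x:np.hypot(Q[:,0]-x[0],Q[:,1]-x[1])-.012,(.465,.379),loss="soft_l1",f_scale=.002);print("oil",len(Q),f.x, near(P,f.x,.02,.0,.1)[:,2].max())
```

```text
[-1.035  0.439  0.406  1.722 -0.201  1.034  0.659]
grasp [0.4657 0.3792 0.2151] yaw 2.787 shift/50mm [ -3.195 -10.203   1.364] turn/pi 0.0017
cover 845 0.022203771252864102 [470.  297.5] [31.3 31.1] long axis dir 0.083
oil 247 [0.46463778 0.37774493] 0.08515007191939566
```

View pics/w6.png

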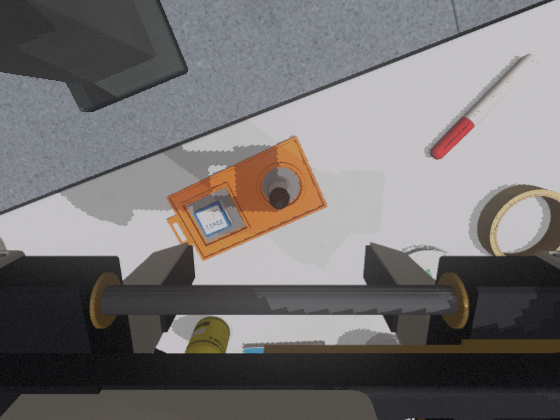

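The orange kit is done: the cover box (212,218) lies flat in its bay with its top at 22 mm, and the oil bottle (280,190) stands upright in the well. Next is the slide box.

>>> drive_tool(
  rows=[
    [-0.228,-0.729,0,0],
    [-0.228,-0.729,0,0],
    [-0.228,-0.729,0,0],
    [-0.228,-0.729,0,0],
    [-0.228,-0.729,0,0],
    [-0.228,-0.729,0,0],
    [-0.228,-0.729,0,0],
    [-0.228,-0.729,0,0],
  ],
)

```text
clock: 20.62
eef_pos: [0.4505, 0.0731, 0.3754]
tool_rot: [-0.006, 0.176, 0.984, -0.004]
wrist_force: [0.7, -0.2, -0.1]
gripper_width: 0.0919
finger_force: 0.0
```

>>> drive_tool(
  rows=[
    [-0.228,-0.729,0,0],
    [-0.228,-0.729,0,0],
    [-0.228,-0.729,0,0],
    [-0.228,-0.729,0,0],
    [-0.228,-0.729,0,0],
    [-0.228,-0.729,0,0],
    [0,0,0,0],
    [0,0,0,0],
  ],
)

```text
clock: 21.28
eef_pos: [0.4379, -0.1563, 0.3768]
tool_rot: [-0.006, 0.18, 0.984, -0.004]
wrist_force: [0.8, 1.1, -0.1]
gripper_width: 0.0918
finger_force: 0.0
```

>>> drive_tool(
  rows=[
    [0,0,0.6,0],
    [0,0,0.5,0],
    [0,0,0,0],
    [0,0,0,0],
  ],
)

```text
clock: 21.62
eef_pos: [0.4375, -0.1527, 0.321]
tool_rot: [-0.008, 0.177, 0.984, -0.004]
wrist_force: [1.0, -0.3, 1.1]
gripper_width: 0.0917
finger_force: 0.0
```

Run:
```python
from m import *
s=telemetry.sense(); print(s["q"].round(3)); go((.4378,-.155,.031),2.782)
p,d,K,T=shot("wrist"); P=depthpts(UV,d,K,T)
Q=near(P,(.4378,-.155),.07,.012,.04); print(len(Q),np.median(Q[:,2]),*rect(top(Q,.003)))
```

```text
[-0.315  0.309  0.686  2.106 -0.252  0.824  1.739]
grasp [ 0.4349 -0.1534  0.1618] yaw 2.786 shift/50mm [-0.102  0.017  2.616] turn/pi 0.0014
3523 0.025833303903081584 [ 437.3 -155. ] [33.7 86.2] long axis dir -0.36
```

>>> drive_tool(
  rows=[
    [-0.08,0.02,0.6,0],
    [0,0,0.6,0],
    [0,0,0.6,0],
    [0,0,0.45,0],
    [0,0,0.2,0],
    [0,0,0,0],
    [0,0,0,0],
    [0,0,0,0],
  ],
  hand=0.65,
)

```text
clock: 22.33
eef_pos: [0.4417, -0.1555, 0.2011]
tool_rot: [-0.004, 0.178, 0.984, -0.004]
wrist_force: [0.3, -0.1, 0.3]
gripper_width: 0.0599
finger_force: 0.0
```

Run:
```python
from m import *
go((.4375,-.155,.030),2.782)
```

```text
grasp [ 0.4402 -0.1564  0.0419] yaw 2.784 shift/50mm [0.059 0.009 0.239] turn/pi 0.0006
```

>>> drive_tool(
  rows=[
    [0.04,0.01,0.14,0],
    [0,0,0.09,0],
    [0,0,0,0],
    [0,0,0,0],
    [0,0,0,0],
  ],
)

```text
clock: 22.75
eef_pos: [0.4388, -0.1541, 0.1881]
tool_rot: [-0.005, 0.178, 0.984, -0.004]
wrist_force: [-0.9, 0.1, -0.8]
gripper_width: 0.0595
finger_force: 0.0
```

Run:
```python
from m import *
go((.4375,-.155,.030),2.782)
```

```text
grasp [ 0.4368 -0.155   0.0289] yaw 2.784 shift/50mm [-0.013  0.004 -0.022] turn/pi 0.0005
```

>>> drive_tool(
  rows=[
    [0,0,0,0],
    [0,0,0,0],
    [0,0,0,0],
    [0,0,0,0],
    [0,0,0,0],
    [0,0,0,0],
    [0,0,0,0],
  ],
  hand=0,
)

```text
clock: 23.33
eef_pos: [0.4387, -0.1541, 0.188]
tool_rot: [-0.006, 0.178, 0.984, -0.004]
wrist_force: [-0.8, 0.2, 0.6]
gripper_width: 0.0335
finger_force: 30.0
```

Run:
```python
from m import *
go((.4955,-.390,.034),1.661)
```

```text
grasp [ 0.4368 -0.1549  0.0288] yaw 2.784 shift/50mm [-2.746 -3.993 -0.094] turn/pi 0.3573
```

>>> drive_tool(
  rows=[
    [0,0,-0.3,0],
    [0,0,-0.6,0],
    [0,0,-0.6,0],
    [0,0,-0.3,0],
    [-0.39,-0.57,0,0],
    [-0.39,-0.57,0,0],
    [-0.39,-0.57,0,0],
    [-0.39,-0.57,0,0],
  ],
)

```text
clock: 24.0
eef_pos: [0.4734, -0.2886, 0.2784]
tool_rot: [-0.005, 0.177, 0.984, -0.003]
wrist_force: [0.5, -0.3, -0.2]
gripper_width: 0.0336
finger_force: 30.0
```

>>> drive_tool(
  rows=[
    [-0.39,-0.57,0,0],
    [-0.39,-0.57,0,0],
    [-0.39,-0.57,0,0],
    [0,0,0,0.036],
    [0,0,0,0.036],
    [0,0,0,0.036],
    [0,0,0,0.036],
    [0,0,0,0.036],
  ],
)

```text
clock: 24.67
eef_pos: [0.4975, -0.3883, 0.278]
tool_rot: [-0.005, 0.448, 0.894, -0.005]
wrist_force: [-0.5, 1.2, -1.2]
gripper_width: 0.0332
finger_force: 30.0
```

>>> drive_tool(
  rows=[
    [0,0,0,0.036],
    [0,0,0,0.036],
    [0,0,0,0.036],
    [0,0,0,0.036],
    [0,0,0,0.035],
    [0,0,0,0],
    [0,0,0,0],
    [0,0,0,0],
  ],
)

```text
clock: 25.33
eef_pos: [0.4977, -0.3882, 0.2782]
tool_rot: [-0.003, 0.675, 0.738, -0.006]
wrist_force: [-0.2, 0.6, -0.8]
gripper_width: 0.0339
finger_force: 30.0
```

Run:
```python
from m import *
s=telemetry.sense(); print(s["q"].round(3)); go((.4955,-.390,.034),1.661)
```

```text
[ 0.018  0.751  0.871  1.728 -0.658  0.991  1.225]
grasp [ 0.4957 -0.389   0.119 ] yaw 1.659 shift/50mm [-0.013  0.016  1.701] turn/pi -0.0006
```

>>> drive_tool(
  rows=[
    [-0.01,0.01,0.5,0],
    [0,0,0.5,0],
    [0,0,0.4,0],
    [0,0,0.2,0],
    [0,0,0,0],
    [0,0,0,0],
    [0,0,0,0],
  ],
)

```text
clock: 25.92
eef_pos: [0.4977, -0.3899, 0.1998]
tool_rot: [-0.002, 0.676, 0.737, -0.006]
wrist_force: [1.0, -0.0, -1.1]
gripper_width: 0.0334
finger_force: 30.0
```

Run:
```python
from m import *
go((.4955,-.390,.033),1.661)
```

```text
grasp [ 0.496  -0.391   0.0406] yaw 1.656 shift/50mm [ 0.021 -0.006  0.152] turn/pi -0.0015
```

>>> drive_tool(
  rows=[
    [0.02,0,0.1,0],
    [0,0,0.04,0],
    [0,0,0,0],
    [0,0,0,0],
    [0,0,0,0],
  ],
)

```text
clock: 26.33
eef_pos: [0.4977, -0.3884, 0.1922]
tool_rot: [-0.002, 0.676, 0.737, -0.006]
wrist_force: [1.1, -0.3, 3.2]
gripper_width: 0.0336
finger_force: 30.0
```

Run:
```python
from m import *
go((.4955,-.390,.033),1.661)
```

```text
grasp [ 0.4959 -0.3893  0.033 ] yaw 1.656 shift/50mm [-0.012 -0.01  -0.   ] turn/pi -0.0016
```

>>> drive_tool(
  rows=[
    [0,0,0,0],
    [0,0,0,0],
    [0,0,0,0],
    [0,0,0,0],
    [0,0,-0.2,0],
    [0,0,-0.5,0],
    [0,0,-0.7,0],
    [0,0,-0.7,0],
  ],
  hand=1,
)

```text
clock: 27.0
eef_pos: [0.4979, -0.3874, 0.2973]
tool_rot: [-0.004, 0.677, 0.736, -0.007]
wrist_force: [1.5, -0.6, 0.6]
gripper_width: 0.0822
finger_force: 0.0
```

>>> drive_tool(
  rows=[
    [0,0,-0.7,0],
    [0,0,-0.5,-0.036],
    [0,0,-0.3,-0.037],
    [0,0,0,-0.037],
    [0,0,0,-0.037],
    [0,0,0,-0.037],
    [0,0,0,-0.037],
    [0,0,0,-0.037],
  ],
)

```text
clock: 27.67
eef_pos: [0.499, -0.3874, 0.3722]
tool_rot: [-0.005, 0.329, 0.944, -0.005]
wrist_force: [0.0, -0.4, 0.4]
gripper_width: 0.0918
finger_force: 0.0
```

>>> drive_tool(
  rows=[
    [0,0,0,-0.036],
    [0,0,0,-0.036],
    [0,0,0,-0.036],
    [0,0,0,-0.036],
    [0,0,0,-0.036],
    [0,0,0,-0.036],
    [0,0,0,0],
    [0,0,0,0],
  ],
)

```text
clock: 28.33
eef_pos: [0.499, -0.3876, 0.372]
tool_rot: [-0.006, 0.0, 1.0, -0.003]
wrist_force: [0.5, -0.1, 0.3]
gripper_width: 0.0919
finger_force: 0.0
```

Run:
```python
from m import *
s=telemetry.sense(); print(s["q"].round(3)); go((.6243,-.1585,.23),np.pi)
p,d,K,T=shot("wrist","w7"); P=depthpts(UV,d,K,T)
Q=near(P,(.4955,-.39),.06,.0135,.04); print(len(Q),np.median(Q[:,2]),*rect(top(Q,.003)))
```

```text
[ 0.178  0.528  0.606  1.656 -0.321  1.066  2.448]
grasp [ 0.4971 -0.3884  0.2128] yaw 3.141 shift/50mm [-2.536  4.598 -0.399] turn/pi -0.0002
2835 0.029770055924274952 [ 495. -391.] [34.1 86.5] long axis dir -1.489
```

>>> drive_tool(
  rows=[
    [0,0,-0.5,0],
    [-0.363,0.657,0,0],
    [-0.363,0.657,0,0],
    [-0.363,0.657,0,0],
    [-0.363,0.657,0,0],
    [-0.363,0.657,0,0],
    [-0.363,0.657,0,0],
    [-0.363,0.657,0,0],
  ],
)

```text
clock: 29.05
eef_pos: [0.6265, -0.155, 0.3939]
tool_rot: [-0.006, -0.0, 1.0, -0.003]
wrist_force: [0.5, -0.7, -0.0]
gripper_width: 0.0916
finger_force: 0.0
```

>>> drive_tool(
  rows=[
    [0,0,0,0],
    [0,0,0,0],
    [0,0,0,0],
  ],
)

```text
clock: 29.3
eef_pos: [0.6258, -0.1569, 0.3936]
tool_rot: [-0.007, -0.001, 1.0, -0.003]
wrist_force: [-0.5, -1.4, 0.2]
gripper_width: 0.0916
finger_force: 0.0
```

Run:
```python
from m import *
s=telemetry.sense(); print(s["q"].round(3)); go((.6243,-.1585,.099),np.pi)
p,d,K,T=shot("wrist","w8"); P=depthpts(UV,d,K,T)
Q=near(P,(.6243,-.1585),.05,.015,.07)
f=least_squares(lambda x:np.hypot(Q[:,0]-x[0],Q[:,1]-x[1])-.023,(.624,-.158),loss="soft_l1",f_scale=.002);print(len(Q),f.x,near(P,f.x,.04,.0,.16)[:,2].max())
```

```text
[-0.202  0.523  0.569  1.597 -0.292  1.121  2.01 ]
grasp [ 0.6237 -0.1579  0.2344] yaw -3.14 shift/50mm [-0.047  0.004  2.707] turn/pi 0.0007
417 [ 0.62360988 -0.1586319 ] 0.14441359358644953
```

View pics/w8.png

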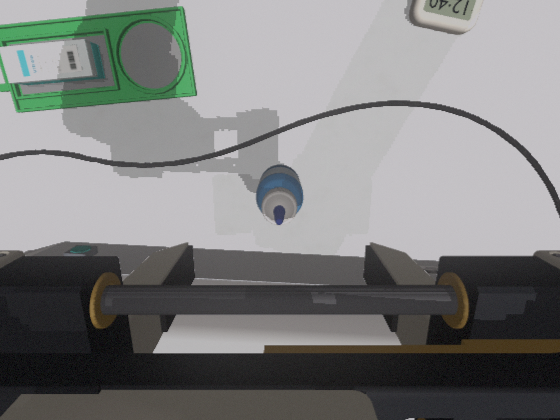

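The bottle (280,195) is centred between the fingers, and the slide box lies in the green bay at (55,62). I'll come down with force checks, because the nozzle may be close to the palm.

>>> drive_tool(
  rows=[
    [-0.01,0,0.6,0],
    [0,0,0.6,0],
    [0,0,0.6,0],
    [0,0,0.4,0],
    [0,0,0.15,0],
    [0,0,0,0],
    [0,0,0,0],
    [0,0,0,0],
  ],
)

```text
clock: 30.02
eef_pos: [0.6256, -0.1586, 0.2781]
tool_rot: [-0.005, -0.001, 1.0, -0.003]
wrist_force: [0.6, 0.1, -0.5]
gripper_width: 0.0917
finger_force: 0.0
```

Run:
```python
from m import *
go((.6239,-.1586,.099),np.pi)
```

```text
grasp [ 0.6241 -0.1595  0.1189] yaw -3.14 shift/50mm [0.001 0.021 0.398] turn/pi 0.0006
```

>>> drive_tool(
  rows=[
    [0,0.02,0.2,0],
    [0,0,0.15,0],
    [0,0,0,0],
    [0,0,0,0],
    [0,0,0,0],
  ],
)

```text
clock: 30.43
eef_pos: [0.6248, -0.1564, 0.2587]
tool_rot: [-0.006, -0.002, 1.0, -0.003]
wrist_force: [-0.1, 0.2, 0.0]
gripper_width: 0.092
finger_force: 0.0
```

Run:
```python
from m import *
go((.6239,-.1586,.097),np.pi)
```

```text
grasp [ 0.6228 -0.1573  0.0995] yaw -3.138 shift/50mm [-0.022 -0.026  0.049] turn/pi 0.0011
```

>>> drive_tool(
  rows=[
    [-0.02,-0.02,0.04,0],
    [0,0,0,0],
    [0,0,0,0],
  ],
)

```text
clock: 30.68
eef_pos: [0.6259, -0.1576, 0.2567]
tool_rot: [-0.006, -0.002, 1.0, -0.003]
wrist_force: [-0.2, -0.3, -0.1]
gripper_width: 0.0922
finger_force: 0.0
```

>>> drive_tool(
  rows=[
    [0,0,0.04,0],
    [0,0,0,0],
    [0,0,0,0],
  ],
)

```text
clock: 30.93
eef_pos: [0.6257, -0.1575, 0.2545]
tool_rot: [-0.006, -0.002, 1.0, -0.003]
wrist_force: [-0.2, -0.1, 0.3]
gripper_width: 0.0921
finger_force: 0.0
```

>>> drive_tool(
  rows=[
    [0,0,0.04,0],
    [0,0,0,0],
    [0,0,0,0],
  ],
)

```text
clock: 31.18
eef_pos: [0.6256, -0.1575, 0.2525]
tool_rot: [-0.006, -0.002, 1.0, -0.003]
wrist_force: [-0.1, 0.7, 0.1]
gripper_width: 0.0918
finger_force: 0.0
```

>>> drive_tool(
  rows=[
    [0,0,0.04,0],
    [0,0,0,0],
    [0,0,0,0],
  ],
)

```text
clock: 31.43
eef_pos: [0.6256, -0.1575, 0.2505]
tool_rot: [-0.006, -0.002, 1.0, -0.003]
wrist_force: [0.4, 0.9, -1.0]
gripper_width: 0.092
finger_force: 0.0
```

>>> drive_tool(
  rows=[
    [0,0,0.04,0],
    [0,0,0,0],
    [0,0,0,0],
  ],
)

```text
clock: 31.68
eef_pos: [0.6256, -0.1575, 0.2485]
tool_rot: [-0.006, -0.002, 1.0, -0.003]
wrist_force: [-0.8, 0.6, 0.4]
gripper_width: 0.0919
finger_force: 0.0
```

>>> drive_tool(
  rows=[
    [0,0,0.04,0],
    [0,0,0,0],
    [0,0,0,0],
  ],
)

```text
clock: 31.93
eef_pos: [0.6256, -0.1575, 0.2465]
tool_rot: [-0.006, -0.002, 1.0, -0.003]
wrist_force: [0.3, 0.3, -0.4]
gripper_width: 0.0909
finger_force: 0.0
```

>>> drive_tool(
  rows=[
    [0,0,0.04,0],
    [0,0,0,0],
    [0,0,0,0],
  ],
)

```text
clock: 32.18
eef_pos: [0.6255, -0.1575, 0.2445]
tool_rot: [-0.006, -0.002, 1.0, -0.003]
wrist_force: [-0.3, 0.4, -0.2]
gripper_width: 0.0919
finger_force: 0.0
```

>>> drive_tool(
  rows=[
    [0,0,0.04,0],
    [0,0,0,0],
    [0,0,0,0],
  ],
)

```text
clock: 32.43
eef_pos: [0.6255, -0.1576, 0.2425]
tool_rot: [-0.006, -0.002, 1.0, -0.003]
wrist_force: [-0.1, 0.1, -0.0]
gripper_width: 0.0918
finger_force: 0.0
```

>>> drive_tool(
  rows=[
    [0,0,0.04,0],
    [0,0,0,0],
    [0,0,0,0],
  ],
)

```text
clock: 32.68
eef_pos: [0.6255, -0.1576, 0.2405]
tool_rot: [-0.006, -0.002, 1.0, -0.003]
wrist_force: [-0.6, 1.3, 0.2]
gripper_width: 0.0919
finger_force: 0.0
```

>>> drive_tool(
  rows=[
    [0,0,0.04,0],
    [0,0,0,0],
    [0,0,0,0],
  ],
)

```text
clock: 32.93
eef_pos: [0.6255, -0.1575, 0.2385]
tool_rot: [-0.006, -0.002, 1.0, -0.003]
wrist_force: [0.5, -0.2, 0.6]
gripper_width: 0.092
finger_force: 0.0
```

Run:
```python
from m import *
go((.6239,-.1586,.079),np.pi)
p,d,K,T=shot("side","s2"); P=depthpts(UV,d,K,T)
cv2.imwrite("pics/s2c.png",cv2.resize(p[80:240,180:340,::-1],None,fx=3.5,fy=3.5))
```

```text
grasp [ 0.6235 -0.1583  0.0793] yaw -3.138 shift/50mm [-0.009 -0.006  0.006] turn/pi 0.0011
```

View pics/s2c.png

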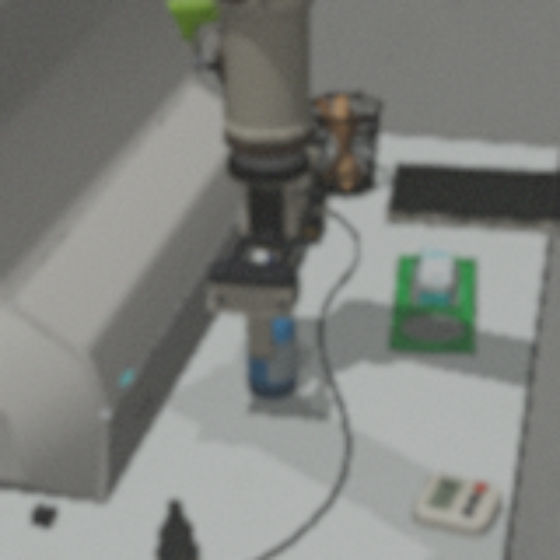

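The side crop shows the bottle (272,360) upright between the fingers, with nothing touching it. Closing now.

>>> drive_tool(
  rows=[
    [0,0,0,0],
    [0,0,0,0],
    [0,0,0,0],
    [0,0,0,0],
    [0,0,0,0],
    [0,0,0,0],
    [0,0,0,0],
    [0,0,0,0],
  ],
  hand=0,
)

```text
clock: 33.65
eef_pos: [0.6256, -0.1576, 0.2387]
tool_rot: [-0.006, -0.002, 1.0, -0.003]
wrist_force: [0.3, -1.7, -0.6]
gripper_width: 0.045
finger_force: 30.0
```

>>> drive_tool(
  rows=[
    [0,0,0,0],
    [0,0,0,0],
    [0,0,0,0],
  ],
)

```text
clock: 33.9
eef_pos: [0.6255, -0.1577, 0.2387]
tool_rot: [-0.006, -0.002, 1.0, -0.003]
wrist_force: [0.4, -0.0, 0.7]
gripper_width: 0.045
finger_force: 30.0
```

>>> drive_tool(
  rows=[
    [0,0,-0.1,0],
    [0,0,-0.3,0],
    [0,0,-0.4,0],
    [0,0,-0.3,0],
    [0,0,-0.2,0],
    [0,0,0,0],
    [0,0,0,0],
    [0,0,0,0],
  ],
)

```text
clock: 34.57
eef_pos: [0.626, -0.1569, 0.3031]
tool_rot: [-0.007, -0.002, 1.0, -0.002]
wrist_force: [-0.4, 0.3, -1.3]
gripper_width: 0.0452
finger_force: 30.0
```

Run:
```python
from m import *
go((.487,-.2945,.085),np.pi)
p,d,K,T=shot("side","s3"); 
cv2.imwrite("pics/s3c.png",cv2.resize(p[80:240,180:340,::-1],None,fx=3,fy=3))
```

```text
grasp [ 0.6239 -0.1577  0.1439] yaw -3.138 shift/50mm [ 2.731 -2.721  1.228] turn/pi 0.0011
```

View pics/s3c.png

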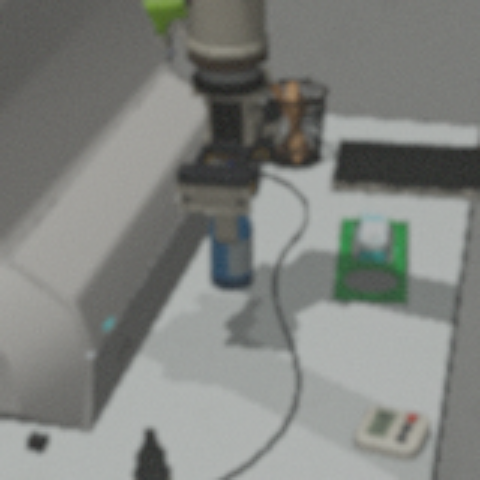

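The bottle is held upright, 64 mm above the bench. Carrying it to the green well.

>>> drive_tool(
  rows=[
    [0.3,-0.3,0,0],
    [0.45,-0.45,0,0],
    [0.5,-0.5,0,0],
    [0.5,-0.5,0,0],
    [0.5,-0.5,0,0],
    [0.3,-0.3,0,0],
    [0.18,-0.17,0,0],
    [0,0,0,0],
  ],
)

```text
clock: 35.28
eef_pos: [0.4877, -0.2961, 0.3056]
tool_rot: [-0.007, 0.001, 1.0, -0.003]
wrist_force: [0.4, -0.5, -1.3]
gripper_width: 0.045
finger_force: 30.0
```

>>> drive_tool(
  rows=[
    [0,0,0.3,0],
    [0,0,0.4,0],
    [0,0,0.2,0],
    [0,0,0,0],
    [0,0,0,0],
    [0,0,0,0],
  ],
)

```text
clock: 35.78
eef_pos: [0.4906, -0.2936, 0.2615]
tool_rot: [-0.006, -0.002, 1.0, -0.003]
wrist_force: [-0.0, -0.4, -1.7]
gripper_width: 0.0448
finger_force: 30.0
```

Run:
```python
from m import *
go((.487,-.2945,.0835),np.pi)
```

```text
grasp [ 0.4888 -0.2944  0.1023] yaw -3.137 shift/50mm [0.031 0.001 0.376] turn/pi 0.0014
```

>>> drive_tool(
  rows=[
    [0.03,0,0.15,0],
    [0,0,0.15,0],
    [0,0,0.04,0],
    [0,0,0,0],
    [0,0,0,0],
    [0,0,0,0],
  ],
)

```text
clock: 36.28
eef_pos: [0.4881, -0.2942, 0.2442]
tool_rot: [-0.006, -0.002, 1.0, -0.003]
wrist_force: [0.0, 0.5, -0.4]
gripper_width: 0.0449
finger_force: 30.0
```

Run:
```python
from m import *
go((.487,-.2945,.0835),np.pi)
```

```text
grasp [ 0.4862 -0.295   0.085 ] yaw -3.138 shift/50mm [-0.017  0.011  0.031] turn/pi 0.001
```

>>> drive_tool(
  rows=[
    [0,0,0.03,0],
    [0,0,0,0],
    [0,0,0,0],
  ],
)

```text
clock: 36.53
eef_pos: [0.4881, -0.2941, 0.2427]
tool_rot: [-0.006, -0.002, 1.0, -0.003]
wrist_force: [0.7, 0.2, -0.6]
gripper_width: 0.0448
finger_force: 30.0
```

>>> drive_tool(
  rows=[
    [0,0,0,0],
    [0,0,0,0],
    [0,0,0,0],
    [0,0,0,0],
    [0,0,0,0],
    [0,0,0,0],
    [0,0,0,0],
    [0,0,0,0],
  ],
  hand=1,
)

```text
clock: 37.2
eef_pos: [0.4881, -0.294, 0.2426]
tool_rot: [-0.006, -0.002, 1.0, -0.003]
wrist_force: [0.2, 0.4, -0.3]
gripper_width: 0.0906
finger_force: 0.0
```

>>> drive_tool(
  rows=[
    [0,0,-0.1,0],
    [0,0,-0.3,0],
    [0,0,-0.5,0],
    [0,0,-0.6,0],
    [0,0,-0.6,0],
    [0,0,-0.6,0],
    [0,0,-0.6,0],
    [0,0,0,0],
  ],
)

```text
clock: 37.87
eef_pos: [0.4913, -0.2949, 0.4142]
tool_rot: [-0.001, -0.001, 1.0, -0.005]
wrist_force: [0.7, -1.2, 0.7]
gripper_width: 0.0918
finger_force: 0.0
```

>>> drive_tool(
  rows=[
    [0,0.5,-0.3,0],
    [0,0.5,0,0],
    [0,0.5,0,0],
    [0,0.5,0,0],
    [0,0,0,0],
    [0,0,0,0],
    [0,0,0,0],
  ],
)

```text
clock: 38.45
eef_pos: [0.4897, -0.1937, 0.4222]
tool_rot: [-0.006, -0.002, 1.0, -0.003]
wrist_force: [0.5, 0.4, -0.1]
gripper_width: 0.0916
finger_force: 0.0
```

Run:
```python
from m import *
ps=[]
for n in("top","wrist","side"):
    p,d,K,T=shot(n); ps.append(p); P=depthpts(UV,d,K,T)
    def circ(k,c,r,z0,z1):
        Q=near(P,c,.05,z0,z1)
        if len(Q)<20: return
        f=least_squares(lambda x:np.hypot(Q[:,0]-x[0],Q[:,1]-x[1])-r,c,loss="soft_l1",f_scale=.002);print(n,k,len(Q),f.x.round(4),near(P,f.x,.03,0,.16)[:,2].max().round(3))
    circ("stain",(.487,-.2945),.023,.035,.07); circ("oil",(.465,.379),.012,.025,.046); circ("yellow",(.614,.232),.023,.02,.08)
    for k,c,r,z in(("slide",(.4955,-.39),.06,.015),("cover",(.4717,.2977),.03,.014),("timer",(.429,.0105),.05,.009)):
        Q=near(P,c,r,z,.04)
        if len(Q)>40: print(n,k,len(Q),np.median(Q[:,2]).round(4),*rect(top(Q,.003)))
cv2.imwrite("pics/end.png",np.hstack([ps[0][120:400],ps[1][:280]])[:,180:980,::-1])
```

```text
top oil 54 [0.4641 0.3777] 0.084
top yellow 191 [0.6144 0.2311] 0.141
top cover 154 0.021 [469.9 295.9] [30.8 31.2] long axis dir -1.445
top timer 635 0.0146 [428.3   9. ] [65.3 64.6] long axis dir 1.387
wrist stain 362 [ 0.4862 -0.2944] 0.149
wrist slide 2194 0.0297 [ 494.9 -390.9] [33.8 87.6] long axis dir -1.485
wrist timer 3168 0.016 [428.3   9.4] [65.4 65.1] long axis dir 1.381
side stain 123 [ 0.4864 -0.2947] 0.144
side oil 84 [0.4647 0.3774] 0.086
side yellow 332 [0.6138 0.2295] 0.142
side cover 126 0.0217 [470.6 297.6] [30.7 32.6] long axis dir -1.482
side timer 298 0.0156 [428.2  12.2] [67.1 65.4] long axis dir 1.358
```

View pics/end.png

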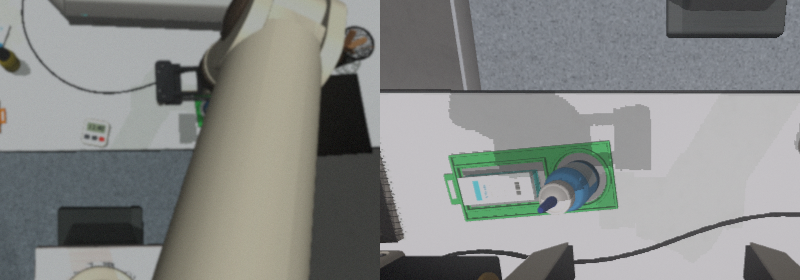

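The final picture shows the stain bottle upright in the green well (580,185) and the slide box lying lengthwise in its bay (500,190). The measurements put everything within a few millimetres of its place, and the yellow bottle and timer have not moved.

```bash
python3 -c "
from plant import env
print(env.sign_off())"
```

```text
the job is handed in; nothing more can be done
None
```

I made up both kits and handed the job in at about 39 s on the robot's clock; final camera measurements put both bottles and both boxes within 3 mm of their places, with the yellow bottle and timer unmoved, but the hand-in returned no verdict.

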